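# Take the counter pile apart and set out the display

## Robot

A 6-joint arm with a two-finger parallel gripper is mounted at the origin on a cart in front of the work surface, level with it; the furniture and walls round the work are solid. World frame = base frame: x ahead of the robot, y to its left, z up, the work surface at z = 0. Lengths are in m, angles in rad, forces in N, time in s.
With the tool pointing down it reaches from about 0.325 to 0.85 m from the base axis. Payload 4.4 kg.
Tool frame: the origin (TCP) lies at the very end of the fingers, on their centre line; the grasp point (between the pads) lies 19 mm behind it; z points along the fingers, y is the line along which they close (so a half turn about z gives the same grasp; the last joint's range is limited). The gripper opens to 94 mm and grips with 3 to 60 N. Pads are 16 mm wide; open, the fingers measure 119 mm over their backs; the gripper's body (75 mm by 177 mm) begins 78 mm behind the grasp point.
Start: joints at [1.121, 0.207, 1.542, -0, 1.393, -0.15], TCP at [0.169, 0.55, 0.205] pointing down, gripper open.
Joint ranges: [-2.73, 2.73], [-0.86, 2.22], [0.23, 2.46], [-1.11, 4.25], [0.08, 2.63], [-2.82, 2.82]. Speed limits (rad/s): [2.79, 2.79, 3.14, 3.14, 3.14, 3.14].

## Interface

Orientations are given as a 3x3 rotation matrix whose columns are the frame's x, y, z axes.
In Python, from station import robot, eyes, workorder gives the robot as it stands.
- The arm moves only by the shell command python3 -m jog 'ROWS' [FORCE]. ROWS is JSON, a list of rows, each an object with "linear": the shift along the tool's x, y, z in cm, a list of three; "twist": the turn about the tool's z in degrees; "fingers": the closure, from 0 (fully open) to 1 (shut). A call has exactly 8 rows; each row is the pose to reach, as a shift and turn from the pose commanded when the call began, along the tool's axes at that moment; what a row does not reach only later rows make up. A row lasts 1/12 s, in which the tool goes at most 41.7 mm and 7.16 degrees, less where a joint would pass 70% of its speed; a pose out of reach is approached as far as the arm can. A call with a gripper value outside its range is refused whole. The fingers move at their own pace and stop on an object; FORCE is the grip in N (left out, the last holds). Time passes only in rows, so rows that repeat a pose let the fingers close, or fill a call up. It gives the time, the measured TCP pose, the force, the opening and the grip force at its end, in the units of the state.
- robot.sense(): the state, without advancing time (a new reading comes with each control period).
- eyes.capture(name): name is "scene" or "top"; returns a dict with "pixels" (480x640x3 uint8, blue, green, red), "range_z" (480x640 float32, m along the optical axis (not along the pixel's ray), 0 where there is no reading), "fx", "fy", "cx", "cy" (pixels), "world_from_camera" (4x4, takes a point from camera to world coordinates). Camera axes: x right, y down, z forward; pixel columns grow to the right and rows downward; lengths in m; the calibration is good to about 2 mm. A picture is of the moment at which its call begins.
- workorder.job_done(): hands the job in; it is judged then, once.
The state is a dict: "clock": time; "joint_pos": joint angles; "qd": joint speeds; "tau": joint torques, N m; "position": TCP position; "ee_rot": TCP orientation; "ft_force": force on the tool from outside, world axes, zero at the start; "wrist_torque": the same for the moment, N m; "opening": finger opening in m; "gripper_force": force on a finger pad.
Only numpy, scipy, OpenCV 4.12 (cv2) and the standard library are available. Lean on these libraries where they do the work, as an engineer would, in place of code of your own. Each camera call takes 0.05 s, during which the arm holds its last target. There are 200 camera calls.

## Task

Take the pile on the counter apart from the top down and set each piece upright in the middle of its own display board before taking the next: the brass weight on the small black disc, the honey jar on the white disc, then the cream tub on the wooden board and the turquoise tub on the blue board, both tubs lying lengthwise along their boards. Never let the honey jar tip over, and leave the loose spice jar and the big brass weight where they stand.

Things in the scene. Friction and masses are not known exactly. Their poses are not given: they have to be found in the camera images.
- brass_weight: brass scale weight with a knob, top of the pile, standing on the honey jar's lid; body 34 mm across and 30 mm high, knob 18 mm across above it, 40 mm high in all; about 0.2 kg; origin at the centre of its underside, z up
- honey_jar: round closed jar of orange-brown honey with a tan lid, third in the pile, standing on the cream tub; 67 mm across, 85 mm high, flat lid; about 0.25 kg; origin at the centre of its underside, z up
- cream_tub: closed oblong cream-coloured tub with a white, red and green lid, second in the pile, lying crosswise on the turquoise tub; 63 mm wide (its x), 105 mm long (its y), 29 mm high; about 0.15 kg; its ends show on either side of the jar; origin at the centre of its underside, z up
- turquoise_tub: closed oblong silvery tub with a turquoise lid, bottom of the pile, lying on the counter; 63 mm wide (its x), 105 mm long (its y), 26 mm high; about 0.15 kg; its ends show on either side of the cream tub; origin at the centre of its underside, z up
- black_disc: small round black display disc, place of the brass weight; 72 mm across, flat top 10 mm above the counter, fixed; origin at the centre of its underside
- white_disc: round white display disc, place of the honey jar; 110 mm across, flat top 10 mm above the counter, fixed; origin at the centre of its underside
- wood_board: oblong wooden display board, place of the cream tub; 100 mm wide (its x), 140 mm long (its y), flat top without a rim 10 mm above the counter, fixed; origin at the centre of its underside, z up
- blue_board: oblong blue display board, place of the turquoise tub; 100 mm wide (its x), 140 mm long (its y), flat top without a rim 10 mm above the counter, fixed; origin at the centre of its underside, z up
- spice_jar: bystander: loose round spice jar with a pale lid, 47 mm across, 105 mm high, at the back between the boards; origin at the centre of its underside
- big_weight: bystander: loose big brass weight with a knob, 44 mm across, 50 mm high, standing alone on the counter to the left of the pile; origin at the centre of its underside
Things that resemble listed ones, but are neither listed nor needed, are in the scene too. Leave any pink look-alike of the brass_weight alone.

How it is judged:
On the way, in this order (a step that is already met when the one before it is completed fails the run):
1. the brass weight stands released on the black disc (horizontal distance between brass_weight and black_disc below 0.014 m and z of brass_weight in the frame of black_disc between 0.006 and 0.014 m and angle between brass_weight's own z axis and vertical below 0.1 rad and linear speed of brass_weight below 0.02 m/s and contact force between brass_weight and the fingers below 0.05 N), for 0.2 s.
2. the honey jar stands released on the white disc (horizontal distance between honey_jar and white_disc below 0.014 m and z of honey_jar in the frame of white_disc between 0.006 and 0.014 m and angle between honey_jar's own z axis and vertical below 0.1 rad and linear speed of honey_jar below 0.02 m/s and contact force between honey_jar and the fingers below 0.05 N), for 0.2 s.
3. the cream tub lies released lengthwise on the wooden board (horizontal distance between cream_tub and wood_board below 0.014 m and z of cream_tub in the frame of wood_board between 0.006 and 0.014 m and angle between cream_tub's own z axis and vertical below 0.1 rad and linear speed of cream_tub below 0.02 m/s and contact force between cream_tub and the fingers below 0.05 N and angle between the y axis of cream_tub and the y axis of wood_board, either way round below 0.2 rad), for 0.2 s.
4. the turquoise tub lies released lengthwise on the blue board (horizontal distance between turquoise_tub and blue_board below 0.014 m and z of turquoise_tub in the frame of blue_board between 0.006 and 0.014 m and angle between turquoise_tub's own z axis and vertical below 0.1 rad and linear speed of turquoise_tub below 0.02 m/s and contact force between turquoise_tub and the fingers below 0.05 N and angle between the y axis of turquoise_tub and the y axis of blue_board, either way round below 0.2 rad), for 0.2 s.
At the end, for the whole second after the job is handed in: Each piece rests upright (within 0.1 rad), released and still, on the top of its own board or disc, its centre within 14 mm of the board's centre; each tub's long axis is within 0.2 rad of its board's, either way round (all of step 1 and all of step 2 and all of step 3 and all of step 4); the robot touches nothing.
It fails at once if the honey jar tips by more than 0.5 rad (angle between honey_jar's own z axis and vertical above 0.5 rad).
It fails at once if the spice jar is moved by more than 25 mm or the big brass weight by more than 25 mm (distance of any of spice_jar, big_weight from where it was at the start of the episode above 0.025 m).
It also fails if it takes over 120 s, if anything falls off the work surface, if the arm or the gripper's body presses on something with over 40 N, if the wrist force passes 120 N, or if a joint passes its speed limit or range.

## Working session

There is one attempt and no reset: what is moved stays moved. The work goes in short steps, Python scripts to look and compute and a shell command to move; the robot and the scene stay as the last step left them, time stands still between calls to the robot, and variables do not carry over. Pictures are saved under pics/ and viewed, at most 14 in all, crops included, and the job is handed in when it is done.

```bash
ls; mkdir -p pics
python3 - <<'E'
from station import robot, eyes
import cv2,pickle
s=robot.sense();print({k:s[k] for k in('clock','position','ee_rot','opening')})
for n in('scene','top'):
    d=eyes.capture(n);cv2.imwrite(f'pics/{n}0.png',d['pixels']);pickle.dump(d,open(f'{n}0.pkl','wb'));print(d['fx'],d['cx'],d['cy'],d['world_from_camera'])
E
```

```text
pics
{'clock': 0.0, 'position': array([0.1689313 , 0.54878736, 0.20430413]), 'ee_rot': array([[-9.55688744e-01,  2.94377452e-01, -9.70121786e-04],
       [ 2.94378869e-01,  9.55686621e-01, -2.04028790e-03],
       [ 3.26517660e-04, -2.23546353e-03, -9.99997448e-01]]), 'opening': 0.09377853223278772}
523.4034193670378 328.80422035023565 240.66066586851116 [[ 0.72939974 -0.3345935   0.5966768  -0.15309874]
 [-0.68405325 -0.34798079  0.64107763 -0.72368395]
 [-0.00686834 -0.87576056 -0.48269687  0.66494182]
 [ 0.          0.          0.          1.        ]]
471.38985662270323 320.18423891581176 234.5878284326405 [[ 0.00842793 -0.98795526  0.15451012  0.34108095]
 [-0.99961035 -0.01243567 -0.02499022  0.02477251]
 [ 0.02661065 -0.1542393  -0.9876751   1.25256454]
 [ 0.          0.          0.          1.        ]]
```

View pics/scene0.png

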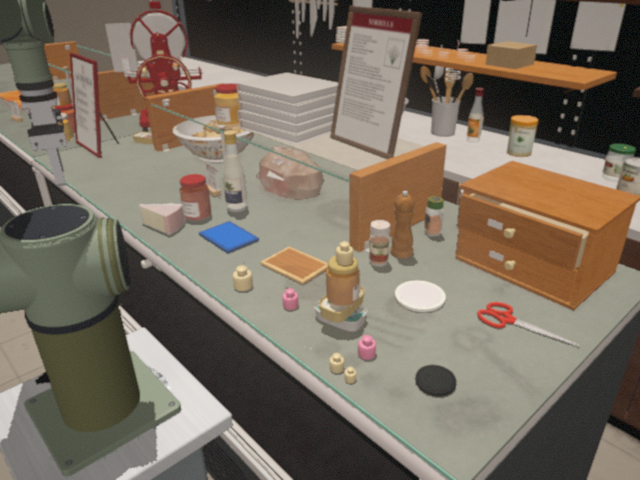

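View pics/top0.png

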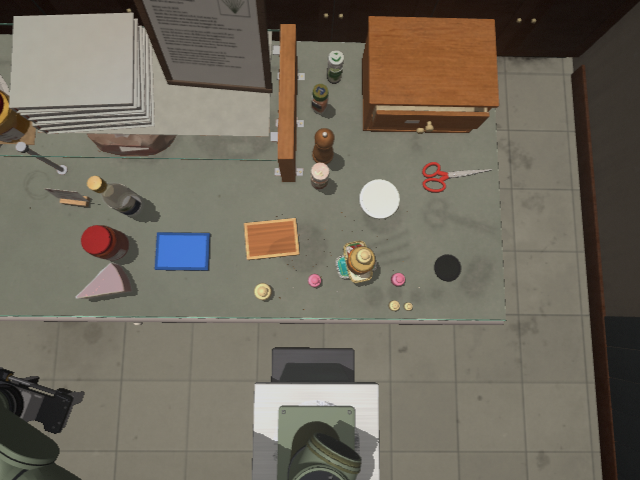

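Scene (640x480) shows the pile: weight (344,250), jar (343,285), tubs (340,310). Top view: pile (361,260), black disc (447,268), white disc (379,199), wood (272,239), blue (183,251), spice jar (320,175), big weight (263,291).
Weight candidates in the top view: pile top (361,258), big weight (263,291), small brass ones (394,305) and (408,307), pink ones (315,281) and (399,280). I choose (361,258), because it stands on the jar lid. I'll check it in a crop.

```bash
cat > h.py <<'E'
import numpy as np,cv2,pickle
from station import robot,eyes
def rays(d,uv):
    uv=np.atleast_2d(np.float64(uv));T=d['world_from_camera']
    r=np.c_[(uv[:,0]-d['cx'])/d['fx'],(uv[:,1]-d['cy'])/d['fy'],np.ones(len(uv))]
    return T[:3,3],r@T[:3,:3].T
def plane(d,uv,z):
    o,r=rays(d,uv);return o+r*((z-o[2])/r[:,2])[:,None]
def cloud(d):
    v,u=np.mgrid[:480,:640];o,r=rays(d,np.c_[u.ravel(),v.ravel()])
    return (o+r*d['range_z'].reshape(-1,1)).reshape(480,640,3)
def blobs(mask,box,n=1):
    u0,v0,u1,v1=box;m=np.zeros((480,640),np.uint8);m[v0:v1,u0:u1]=mask[v0:v1,u0:u1]
    cs,_=cv2.findContours(m,cv2.RETR_EXTERNAL,cv2.CHAIN_APPROX_NONE)
    return sorted(cs,key=cv2.contourArea)[-n:]
def cen(c):
    M=cv2.moments(c);return M['m10']/M['m00'],M['m01']/M['m00']
E
python3 - <<'E'
from h import *
t=pickle.load(open('top0.pkl','rb'));s=pickle.load(open('scene0.pkl','rb'))
a=cv2.resize(t['pixels'][225:300,325:400],(400,400),interpolation=cv2.INTER_CUBIC)
b=cv2.resize(s['pixels'][235:345,290:400],(400,400),interpolation=cv2.INTER_CUBIC)
cv2.imwrite('pics/crop0.png',np.hstack([a,b]))
P=cloud(t);hsv=cv2.cvtColor(t['pixels'],cv2.COLOR_BGR2HSV)
H,S,V=cv2.split(hsv)
def rep(n,m,box,z):
    c=blobs(m.astype(np.uint8),box)[0];w=plane(t,c.reshape(-1,2),z).astype(np.float32)
    r=cv2.minAreaRect(w[:,:2]);u,v=map(int,cen(c))
    print(n,cen(c),'cen',plane(t,cen(c),z)[0].round(4),'rect',np.round(r[0],4),np.round(r[1],3),round(r[2],1),'depthpt',P[v,u].round(4))
rep('black',V<50,(425,245,470,290),.01)
rep('white',(V>170)&(S<40),(350,170,410,225),.01)
rep('wood',(S>90)&(H<25),(235,210,308,268),.01)
rep('blue',(S>150)&(H>100)&(H<130),(145,225,220,280),.01)
z=P[...,2]
B=(325,225,400,300)
Z=P[225:300,325:400]
print('heights',np.histogram(Z[...,2],bins=np.arange(0,.21,.01)))
for lo,hi in((.17,.2),(.163,.173),(.128,.15),(.045,.065),(.02,.035)):
    m=(z>lo)&(z<hi);q=Z[(Z[...,2]>lo)&(Z[...,2]<hi)];print(lo,hi,len(q),q.mean(0) if len(q) else '',q.min(0) if len(q) else '',q.max(0) if len(q) else '')
for n,u,v in(('big',263,291),('spice',320,175),('p1',399,280),('p2',315,281),('s1',394,305),('pepper',323,137)): print(n,P[v,u])
E
```

```text
Traceback (most recent call last):
cv2.error: OpenCV(4.12.0) /io/opencv/modules/imgproc/src/convhull.cpp:143: error: (-215:Assertion failed) total >= 0 && (depth == CV_32F || depth == CV_32S) in function 'convexHull'
```

View pics/crop0.png

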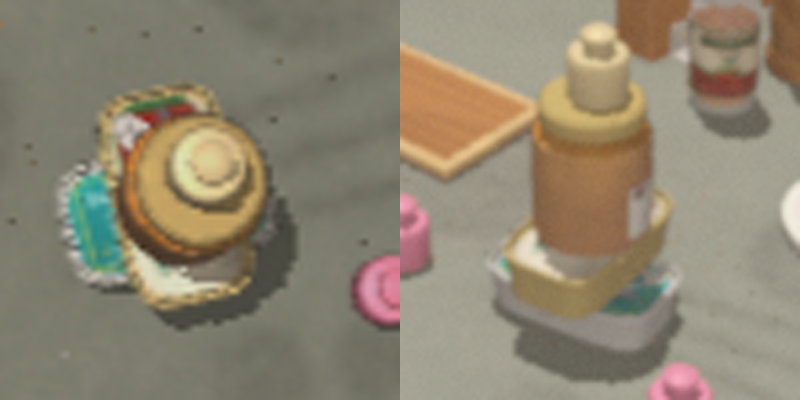

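The crop confirms it: the cream-coloured weight with its knob, at crop (210,160), stands on the jar lid. The cream tub runs roughly up-down and the turquoise tub roughly left-right. A pink weight stands beside the pile.

```bash
cat > m0.py <<'E'
from h import *
t=pickle.load(open('top0.pkl','rb'));s=pickle.load(open('scene0.pkl','rb'))
P=cloud(t);hsv=cv2.cvtColor(t['pixels'],cv2.COLOR_BGR2HSV)
H,S,V=cv2.split(hsv)
def rep(n,m,box,z):
    c=blobs(m.astype(np.uint8),box)[0];w=plane(t,c.reshape(-1,2),z)
    r=cv2.minAreaRect(np.ascontiguousarray(w[:,:2],dtype=np.float32));u,v=map(int,cen(c))
    print(n,np.round(cen(c),1),'cen',plane(t,cen(c),z)[0].round(4),'rect',np.round(r[0],4),np.round(r[1],3),round(r[2],1),'depthpt',P[v,u].round(4))
rep('black',V<50,(425,245,470,290),.01)
rep('white',(V>170)&(S<40),(350,170,410,225),.01)
rep('wood',(S>90)&(H<25),(235,210,308,268),.01)
rep('blue',(S>150)&(H>100)&(H<130),(145,225,220,280),.01)
for n,Q in(('top',P[225:300,325:400]),('scene',cloud(s)[235:345,290:400])):
  print(n,np.histogram(Q[...,2],bins=np.arange(0,.21,.01))[0])
  for lo,hi in((.165,.2),(.13,.15),(.05,.06),(.02,.03)):
    q=Q[(Q[...,2]>lo)&(Q[...,2]<hi)]
    if len(q): print(lo,hi,len(q),q.mean(0).round(4),q.min(0).round(4),q.max(0).round(4), ((q.max(0)+q.min(0))/2).round(4))
for n,u,v in(('big',263,291),('spice',320,175),('p1',399,280),('p2',315,281),('s1',394,305),('pepper',323,137)): print(n,P[v,u].round(3))
E
python3 m0.py
```

```text
black [447.  267.7] cen [ 0.4506 -0.3448  0.01  ] rect [ 0.4512 -0.3448] [0.064 0.067] 88.3 depthpt [ 0.4528 -0.3459  0.0063]
white [379.2 198.3] cen [ 0.6371 -0.1657  0.01  ] rect [ 0.6382 -0.1666] [0.106 0.106] 0.8 depthpt [ 0.6386 -0.1658  0.0069]
wood [271.2 238.6] cen [0.5231 0.1235 0.01  ] rect [0.5233 0.1233] [0.1   0.139] 6.6 depthpt [0.5247 0.1241 0.0094]
blue [181.9 251. ] cen [0.487  0.3572 0.01  ] rect [0.4875 0.3572] [0.096 0.137] 0.6 depthpt [0.4871 0.3596 0.01  ]
top [1742   38  259   23   58  332   12   11   11   12   12   78   34  163
  138   10  107   46   15    0]
0.165 0.2 135 [ 0.4629 -0.1035  0.1719] [ 0.4478 -0.121   0.1651] [ 0.4785 -0.0888  0.1826] [ 0.4631 -0.1049  0.1738]
0.13 0.15 301 [ 0.4552 -0.1024  0.1398] [ 0.4315 -0.1324  0.1315] [ 0.4892 -0.0754  0.1498] [ 0.4603 -0.1039  0.1407]
0.05 0.06 332 [ 0.4573 -0.0982  0.0534] [ 0.4078 -0.1388  0.05  ] [ 0.5137 -0.0666  0.0593] [ 0.4607 -0.1027  0.0547]
0.02 0.03 259 [ 0.4429 -0.0995  0.0241] [ 0.4028 -0.2136  0.0201] [ 0.4798 -0.048   0.03  ] [ 0.4413 -0.1308  0.025 ]
scene [2945  614  613  429  286  461  203  213  167  146  142  271   61  234
  154   80  137   50    8    0]
0.165 0.2 148 [ 0.4594 -0.1072  0.171 ] [ 0.4436 -0.1204  0.1651] [ 0.4777 -0.0906  0.1819] [ 0.4606 -0.1055  0.1735]
0.13 0.15 388 [ 0.4488 -0.1139  0.1391] [ 0.4282 -0.1349  0.1301] [ 0.4849 -0.0775  0.1499] [ 0.4565 -0.1062  0.14  ]
0.05 0.06 461 [ 0.4921 -0.0905  0.0536] [ 0.4052 -0.1395  0.0501] [0.7407 0.0138 0.0599] [ 0.5729 -0.0628  0.055 ]
0.02 0.03 613 [ 0.5128 -0.0821  0.0246] [ 0.4026 -0.2235  0.02  ] [0.7419 0.0981 0.03  ] [ 0.5723 -0.0627  0.025 ]
big [0.383 0.138 0.045]
spice [ 0.673 -0.003  0.102]
p1 [ 0.415 -0.211  0.034]
p2 [0.41  0.006 0.04 ]
s1 [ 0.351 -0.198  0.03 ]
pepper [ 0.752 -0.008  0.16 ]
```

```bash
cat > go.py <<'E'
import sys
from h import *
s=robot.sense();R=s['ee_rot'];p=s['position'];x,y,z,yaw=map(float,sys.argv[1:5])
cur=np.degrees(np.arctan2(R[1,1],R[0,1]));tw=-((yaw-cur+90)%180-90)
print('pos',p.round(4),'yaw_y',cur.round(1),'open',round(s['opening'],4),'lin cm',(R.T@(np.array([x,y,z])-p)*100).round(2),'twist',round(tw,1),'q6',s['joint_pos'][5].round(2))
E
python3 -m jog '[{"linear":[-3,-3,-4],"twist":-5,"fingers":0},{"linear":[-6,-6,-4.5],"twist":-10,"fingers":0},{"linear":[-9,-9,-4.5],"twist":-17,"fingers":0},{"linear":[-12,-12,-4.5],"twist":-17,"fingers":0},{"linear":[-15,-15,-4.5],"twist":-17,"fingers":0},{"linear":[-18,-18,-4.5],"twist":-17,"fingers":0},{"linear":[-20,-20,-4.5],"twist":-17,"fingers":0},{"linear":[-20,-20,-4.5],"twist":-17,"fingers":0}]' 15
python3 go.py .462 -.105 .24 90
```

```text
clock: 0.77
position: [0.3035, 0.2949, 0.2501]
ee_rot: [[-1.0, 0.008, 0.001], [0.008, 1.0, -0.003], [-0.001, -0.003, -1.0]]
ft_force: [0.2, 0.8, 0.4]
opening: 0.0937
gripper_force: 0.0
pos [0.3035 0.2949 0.2501] yaw_y 89.5 open 0.0937 lin cm [-16.18 -39.85   1.13] twist -0.5 q6 -0.99
```

```bash
python3 -m jog '[{"linear":[-2,-3,0],"twist":-0.5,"fingers":0},{"linear":[-4,-6,0],"twist":-0.5,"fingers":0},{"linear":[-6,-9,0],"twist":-0.5,"fingers":0},{"linear":[-8,-12,0],"twist":-0.5,"fingers":0},{"linear":[-10,-15,0],"twist":-0.5,"fingers":0},{"linear":[-11,-18,0],"twist":-0.5,"fingers":0},{"linear":[-12,-20,0],"twist":-0.5,"fingers":0},{"linear":[-12,-20,0],"twist":-0.5,"fingers":0}]' >/dev/null
python3 -m jog '[{"linear":[-1,-3,0],"twist":0,"fingers":0},{"linear":[-2,-6,0],"twist":0,"fingers":0},{"linear":[-3,-9,0],"twist":0,"fingers":0},{"linear":[-4,-12,0],"twist":0,"fingers":0},{"linear":[-4,-15,0],"twist":0,"fingers":0},{"linear":[-4,-17.5,0],"twist":0,"fingers":0},{"linear":[-4,-19,0],"twist":0,"fingers":0},{"linear":[-4,-19.5,0],"twist":0,"fingers":0}]' >/dev/null
python3 go.py .462 -.105 .144 90
python3 - <<'E'
from h import *
d=eyes.capture('scene');cv2.imwrite('pics/s1.png',cv2.resize(d['pixels'][130:350,240:480],(720,660))[:600])
P=cloud(d);z=P[...,2];u=np.arange(640)
m=(z>.165)&(z<.1835)&(np.abs(P[...,0]-.46)<.04)&(np.abs(P[...,1]+.105)<.04)
q=P[m];print(len(q),q.mean(0),q.min(0),q.max(0))
E
```

```text
pos [ 0.4625 -0.0961  0.25  ] yaw_y 90.3 open 0.0943 lin cm [ 0.04 -0.89 10.6 ] twist 0.3 q6 -1.96
144 [ 0.45933067 -0.10714657  0.17116847] [ 0.44404668 -0.12235536  0.16509374] [ 0.47684584 -0.09041208  0.18123511]
```

View pics/s1.png

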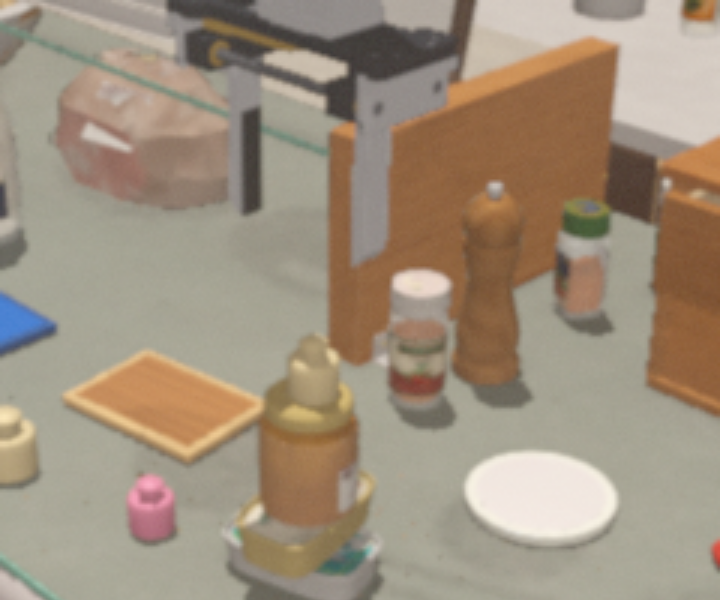

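The gripper hangs directly above the pile: finger tips at crop (245,210) and (370,260), weight at (315,370). Going down.

```bash
python3 -m jog '[{"linear":[0.1,-0.9,1.5],"twist":0,"fingers":0},{"linear":[0.1,-0.9,3],"twist":0,"fingers":0},{"linear":[0.1,-0.9,4.5],"twist":0,"fingers":0},{"linear":[0.1,-0.9,6],"twist":0,"fingers":0},{"linear":[0.1,-0.9,7.5],"twist":0,"fingers":0},{"linear":[0.1,-0.9,9],"twist":0,"fingers":0},{"linear":[0.1,-0.9,10],"twist":0,"fingers":0},{"linear":[0.1,-0.9,10.5],"twist":0,"fingers":0}]' >/dev/null
python3 -m jog '[{"linear":[0,0,0],"twist":0,"fingers":0.3},{"linear":[0,0,0],"twist":0,"fingers":0.45},{"linear":[0,0,0],"twist":0,"fingers":0.5},{"linear":[0,0,0],"twist":0,"fingers":0.55},{"linear":[0,0,0],"twist":0,"fingers":0.6},{"linear":[0,0,0],"twist":0,"fingers":0.65},{"linear":[0,0,0],"twist":0,"fingers":0.75},{"linear":[0,0,0],"twist":0,"fingers":0.75}]' 15
python3 -m jog '[{"linear":[0,0,0],"twist":0,"fingers":0.8},{"linear":[0,0,0],"twist":0,"fingers":0.8},{"linear":[0,0,0],"twist":0,"fingers":0.8},{"linear":[0,0,0],"twist":0,"fingers":0.8},{"linear":[0,0,-0.5],"twist":0,"fingers":0.8},{"linear":[0,0,-1],"twist":0,"fingers":0.8},{"linear":[0,0,-2],"twist":0,"fingers":0.8},{"linear":[0,0,-3],"twist":0,"fingers":0.8}]' 15
python3 go.py .451 -.345 .174 90
```

```text
clock: 3.48
position: [0.4615, -0.1046, 0.1456]
ee_rot: [[-1.0, -0.006, 0.0], [-0.006, 1.0, -0.0], [-0.0, -0.0, -1.0]]
ft_force: [-0.8, -0.3, -0.2]
opening: 0.0438
gripper_force: 0.0
clock: 4.15
position: [0.4612, -0.1044, 0.176]
ee_rot: [[-1.0, -0.007, -0.001], [-0.007, 1.0, 0.0], [0.001, 0.0, -1.0]]
ft_force: [-0.2, 0.3, -1.9]
opening: 0.0321
gripper_force: 14.9
pos [ 0.4612 -0.1044  0.176 ] yaw_y 90.4 open 0.0321 lin cm [  1.18 -24.05   0.2 ] twist 0.4 q6 -1.98
```

```bash
python3 -m jog '[{"linear":[0,-2,-0.5],"twist":0,"fingers":0.8},{"linear":[0.1,-4,-0.5],"twist":0,"fingers":0.8},{"linear":[0.3,-7,-0.5],"twist":0,"fingers":0.8},{"linear":[0.5,-10,-0.5],"twist":0,"fingers":0.8},{"linear":[0.7,-13,-0.5],"twist":0,"fingers":0.8},{"linear":[0.9,-16,-0.5],"twist":0,"fingers":0.8},{"linear":[1,-19,-0.5],"twist":0,"fingers":0.8},{"linear":[1.1,-21,-0.5],"twist":0,"fingers":0.8}]' >/dev/null
python3 -m jog '[{"linear":[0.1,-1.5,0],"twist":0,"fingers":0.8},{"linear":[0.1,-2.5,0],"twist":0,"fingers":0.8},{"linear":[0.1,-3,1],"twist":0,"fingers":0.8},{"linear":[0.1,-3,3],"twist":0,"fingers":0.8},{"linear":[0.1,-3,5],"twist":0,"fingers":0.8},{"linear":[0.1,-3,7],"twist":0,"fingers":0.8},{"linear":[0.1,-3,8.5],"twist":0,"fingers":0.8},{"linear":[0.1,-3,9],"twist":0,"fingers":0.8}]'
python3 - <<'E'
from h import *
for n,b in(('scene',(405,355,470,405)),('top',(425,245,470,290))):
    d=pickle.load(open(n+'0.pkl','rb'));m=(cv2.cvtColor(d['pixels'],cv2.COLOR_BGR2GRAY)<50).astype(np.uint8)
    w=plane(d,blobs(m,b)[0].reshape(-1,2),.01)[:,:2];print(n,((w.max(0)+w.min(0))/2).round(4),np.ptp(w,axis=0).round(3))
E
python3 go.py .451 -.345 .017 90
python3 - <<'E'
from h import *
d=eyes.capture('scene');cv2.imwrite('pics/s2.png',cv2.resize(d['pixels'][220:420,330:560],(690,600)))
E
```

```text
clock: 5.48
position: [0.4494, -0.3414, 0.0868]
ee_rot: [[-1.0, -0.008, -0.005], [-0.008, 1.0, 0.005], [0.005, 0.005, -1.0]]
ft_force: [0.1, 0.1, -2.7]
opening: 0.0317
gripper_force: 14.9
scene [ 0.4353 -0.3728] [0.044 0.023]
top [ 0.4513 -0.3448] [0.067 0.065]
pos [ 0.4494 -0.3414  0.0868] yaw_y 90.4 open 0.0317 lin cm [-0.19 -0.4   6.98] twist 0.4 q6 -2.38
```

View pics/s2.png

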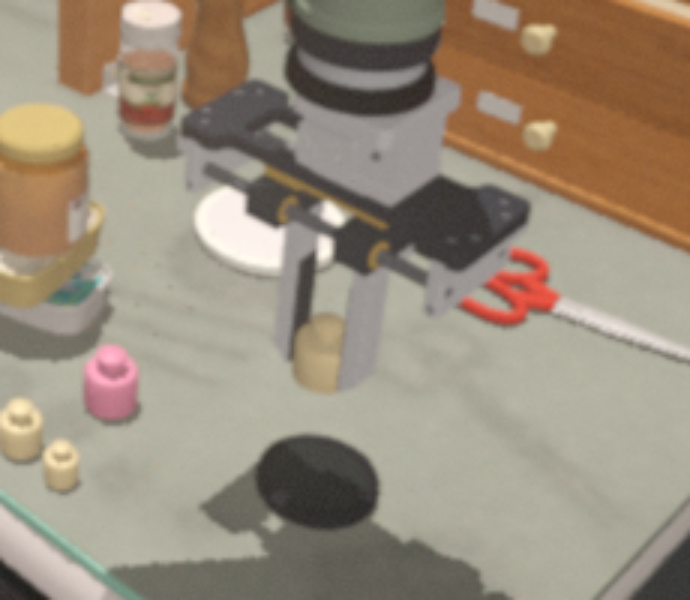

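The weight is held upright at (320,355), above the black disc at (317,480). The jar still stands.

```bash
python3 -m jog '[{"linear":[0,0,1.5],"twist":0,"fingers":0.8},{"linear":[0,0,3],"twist":0,"fingers":0.8},{"linear":[0,0,4],"twist":0,"fingers":0.8},{"linear":[0,0,5],"twist":0,"fingers":0.8},{"linear":[0,0,5.5],"twist":0,"fingers":0.8},{"linear":[0,0,5.5],"twist":0,"fingers":0.8},{"linear":[0,0,5.5],"twist":0,"fingers":0.8},{"linear":[0,0,5.5],"twist":0,"fingers":0.8}]'
python3 go.py .451 -.345 .017 90
```

```text
clock: 6.2
position: [0.4516, -0.3451, 0.0363]
ee_rot: [[-1.0, -0.007, 0.001], [-0.007, 1.0, -0.001], [-0.001, -0.001, -1.0]]
ft_force: [0.4, 0.0, -1.9]
opening: 0.032
gripper_force: 14.9
pos [ 0.4516 -0.3451  0.0363] yaw_y 90.4 open 0.032 lin cm [0.07 0.01 1.93] twist 0.4 q6 -2.38
```

```bash
python3 -m jog '[{"linear":[0,0,0.5],"twist":0,"fingers":0.8},{"linear":[0,0,1],"twist":0,"fingers":0.8},{"linear":[0,0,1.3],"twist":0,"fingers":0.8},{"linear":[0,0,1.6],"twist":0,"fingers":0.8},{"linear":[0,0,1.8],"twist":0,"fingers":0.8},{"linear":[0,0,2],"twist":0,"fingers":0.8},{"linear":[0,0,2],"twist":0,"fingers":0.8},{"linear":[0,0,2],"twist":0,"fingers":0.8}]'
```

```text
clock: 6.87
position: [0.4511, -0.3446, 0.0154]
ee_rot: [[-1.0, -0.007, -0.0], [-0.007, 1.0, 0.0], [0.0, 0.0, -1.0]]
ft_force: [-0.7, 0.8, -1.6]
opening: 0.0319
gripper_force: 14.9
```

```bash
python3 -m jog '[{"linear":[0,0,0.1],"twist":0,"fingers":0.8},{"linear":[0,0,0.1],"twist":0,"fingers":0.8},{"linear":[0,0,0.1],"twist":0,"fingers":0.6},{"linear":[0,0,0.1],"twist":0,"fingers":0.5},{"linear":[0,0,0.1],"twist":0,"fingers":0.4},{"linear":[0,0,0.1],"twist":0,"fingers":0.3},{"linear":[0,0,0.1],"twist":0,"fingers":0.2},{"linear":[0,0,0.1],"twist":0,"fingers":0.1}]'
python3 -m jog '[{"linear":[0,0,0],"twist":0,"fingers":0},{"linear":[0,0,0],"twist":0,"fingers":0},{"linear":[0,0,-1],"twist":0,"fingers":0},{"linear":[0,0,-3],"twist":0,"fingers":0},{"linear":[0,0,-6],"twist":0,"fingers":0},{"linear":[0,0,-9],"twist":0,"fingers":0},{"linear":[0,0,-12],"twist":0,"fingers":0},{"linear":[0,0,-15],"twist":0,"fingers":0}]'
python3 - <<'E'
from h import *
d=eyes.capture('scene');cv2.imwrite('pics/s3.png',cv2.resize(d['pixels'][220:420,300:530],(690,600)))
P=cloud(d)
for n,c,h,zr in(('weight',(.451,-.345),.03,(.035,.055)),('lid',(.459,-.105),.05,(.136,.145)),('lidside',(.459,-.105),.05,(.125,.138))):
    m=(P[...,2]>zr[0])&(P[...,2]<zr[1])&(abs(P[...,0]-c[0])<h)&(abs(P[...,1]-c[1])<h);q=P[m];print(n,len(q),q.mean(0).round(4),((q.min(0)+q.max(0))/2).round(4),np.ptp(q,axis=0).round(3))
E
python3 go.py .459 -.105 .2 90
```

```text
clock: 7.53
position: [0.4511, -0.3446, 0.0145]
ee_rot: [[-1.0, -0.007, 0.0], [-0.007, 1.0, -0.0], [-0.0, -0.0, -1.0]]
ft_force: [0.4, -0.4, 0.3]
opening: 0.0678
gripper_force: 0.0
clock: 8.2
position: [0.4509, -0.3444, 0.1667]
ee_rot: [[-1.0, -0.007, 0.0], [-0.007, 1.0, -0.0], [-0.0, -0.0, -1.0]]
ft_force: [1.0, -0.8, -0.0]
opening: 0.0941
gripper_force: 0.0
weight 191 [ 0.4487 -0.3467  0.0412] [ 0.4504 -0.3458  0.0434] [0.03  0.031 0.017]
lid 396 [ 0.4558 -0.1071  0.1395] [ 0.4562 -0.1057  0.1391] [0.058 0.058 0.006]
lidside 144 [ 0.4446 -0.119   0.134 ] [ 0.4534 -0.1065  0.1323] [0.052 0.055 0.011]
pos [ 0.4543 -0.3478  0.1741] yaw_y 90.4 open 0.0938 lin cm [-0.66 24.25 -2.81] twist 0.4 q6 -2.38
```

View pics/s3.png

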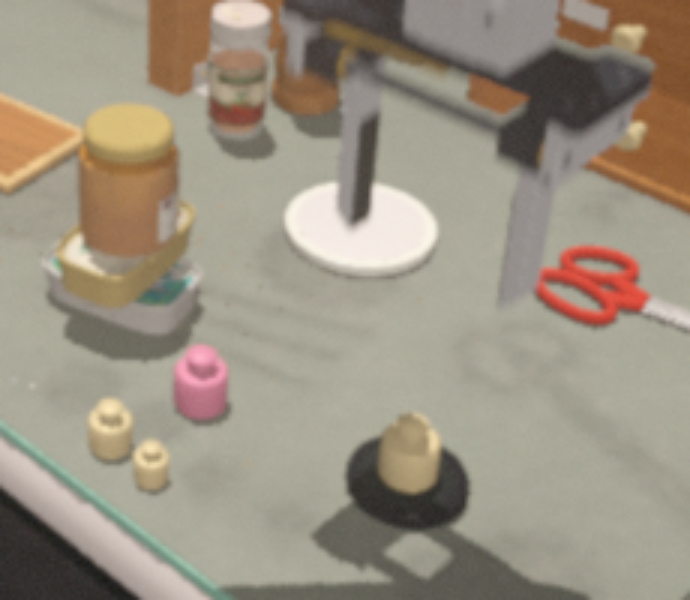

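The weight stands upright in the middle of the black disc at (410,460), and the jar stands undisturbed at (128,185). Next is the jar.

```bash
python3 -m jog '[{"linear":[0,2,-2],"twist":0,"fingers":0},{"linear":[0,5,-2],"twist":0,"fingers":0},{"linear":[-0.2,8,-2],"twist":0,"fingers":0},{"linear":[-0.4,11,-2],"twist":0,"fingers":0},{"linear":[-0.5,14,-2],"twist":0,"fingers":0},{"linear":[-0.5,17,-2],"twist":0,"fingers":0},{"linear":[-0.5,20,-2],"twist":0,"fingers":0},{"linear":[-0.5,23,-2],"twist":0,"fingers":0}]' >/dev/null
python3 -m jog '[{"linear":[0,0.9,0],"twist":0,"fingers":0},{"linear":[0,0.9,0],"twist":0,"fingers":0},{"linear":[0,0.9,0],"twist":0,"fingers":0},{"linear":[0,0.9,0],"twist":0,"fingers":0},{"linear":[0,0.9,0],"twist":0,"fingers":0},{"linear":[0,0.9,0],"twist":0,"fingers":0},{"linear":[0,0.9,0],"twist":0,"fingers":0},{"linear":[0,0.9,0],"twist":0,"fingers":0}]' >/dev/null
python3 go.py .458 -.105 .086 90
```

```text
pos [ 0.4544 -0.1062  0.1843] yaw_y 90.3 open 0.0938 lin cm [-0.36  0.12  9.83] twist 0.3 q6 -1.99
```

```bash
python3 -m jog '[{"linear":[-0.4,0.1,1],"twist":0,"fingers":0},{"linear":[-0.4,0.1,2.5],"twist":0,"fingers":0},{"linear":[-0.4,0.1,4],"twist":0,"fingers":0},{"linear":[-0.4,0.1,5.5],"twist":0,"fingers":0},{"linear":[-0.4,0.1,7],"twist":0,"fingers":0},{"linear":[-0.4,0.1,8.5],"twist":0,"fingers":0},{"linear":[-0.4,0.1,9.5],"twist":0,"fingers":0},{"linear":[-0.4,0.1,9.8],"twist":0,"fingers":0}]' 
python3 -m jog '[{"linear":[0,0,0],"twist":0,"fingers":0.05},{"linear":[0,0,0],"twist":0,"fingers":0.1},{"linear":[0,0,0],"twist":0,"fingers":0.14},{"linear":[0,0,0],"twist":0,"fingers":0.18},{"linear":[0,0,0],"twist":0,"fingers":0.22},{"linear":[0,0,0],"twist":0,"fingers":0.26},{"linear":[0,0,0],"twist":0,"fingers":0.3},{"linear":[0,0,0],"twist":0,"fingers":0.35}]' 12
python3 -m jog '[{"linear":[0,0,0],"twist":0,"fingers":0.45},{"linear":[0,0,0],"twist":0,"fingers":0.45},{"linear":[0,0,0],"twist":0,"fingers":0.45},{"linear":[0,0,0],"twist":0,"fingers":0.45},{"linear":[0,0,0],"twist":0,"fingers":0.45},{"linear":[0,0,0],"twist":0,"fingers":0.45},{"linear":[0,0,0],"twist":0,"fingers":0.45},{"linear":[0,0,0],"twist":0,"fingers":0.45}]' 20
```

```text
clock: 10.25
position: [0.4568, -0.1037, 0.084]
ee_rot: [[-1.0, -0.007, -0.004], [-0.007, 1.0, 0.002], [0.004, 0.002, -1.0]]
ft_force: [0.6, 0.6, -0.2]
opening: 0.0938
gripper_force: 0.0
clock: 10.92
position: [0.4587, -0.1041, 0.0868]
ee_rot: [[-1.0, -0.006, 0.001], [-0.006, 1.0, 0.001], [-0.001, 0.001, -1.0]]
ft_force: [-0.6, 1.4, 2.2]
opening: 0.0657
gripper_force: 12.0
clock: 11.58
position: [0.4588, -0.1041, 0.0868]
ee_rot: [[-1.0, -0.007, 0.001], [-0.007, 1.0, 0.001], [-0.001, 0.001, -1.0]]
ft_force: [-0.8, 3.3, 4.7]
opening: 0.0661
gripper_force: 20.0
```

```bash
python3 -m jog '[{"linear":[0,0,-0.3],"twist":0,"fingers":0.45},{"linear":[0,0,-0.8],"twist":0,"fingers":0.45},{"linear":[0,0,-1.4],"twist":0,"fingers":0.45},{"linear":[0,0,-2.1],"twist":0,"fingers":0.45},{"linear":[0,0,-3],"twist":0,"fingers":0.45},{"linear":[0,0,-4],"twist":0,"fingers":0.45},{"linear":[0,0,-4.5],"twist":0,"fingers":0.45},{"linear":[0,0,-4.5],"twist":0,"fingers":0.45}]' 
python3 -m jog '[{"linear":[-1,-0.4,0],"twist":0,"fingers":0.45},{"linear":[-3,-1.2,0],"twist":0,"fingers":0.45},{"linear":[-5.5,-2,0],"twist":0,"fingers":0.45},{"linear":[-8,-3,0],"twist":0,"fingers":0.45},{"linear":[-10.5,-4,0],"twist":0,"fingers":0.45},{"linear":[-13,-5,0],"twist":0,"fingers":0.45},{"linear":[-15.5,-5.8,0],"twist":0,"fingers":0.45},{"linear":[-17,-6.2,0],"twist":0,"fingers":0.45}]' >/dev/null
python3 -m jog '[{"linear":[-0.5,0,0],"twist":0,"fingers":0.45},{"linear":[-0.8,0,0],"twist":0,"fingers":0.45},{"linear":[-0.8,0,0],"twist":0,"fingers":0.45},{"linear":[-0.8,0,0],"twist":0,"fingers":0.45},{"linear":[-0.8,0,0],"twist":0,"fingers":0.45},{"linear":[-0.8,0,0],"twist":0,"fingers":0.45},{"linear":[-0.8,0,0],"twist":0,"fingers":0.45},{"linear":[-0.8,0,0],"twist":0,"fingers":0.45}]' 
python3 go.py .638 -.166 .042 90
python3 - <<'E'
from h import *
d=eyes.capture('scene');cv2.imwrite('pics/s4.png',cv2.resize(d['pixels'][170:370,300:530],(690,600)))
E
```

```text
clock: 12.25
position: [0.46, -0.1052, 0.1336]
ee_rot: [[-1.0, -0.007, 0.004], [-0.007, 1.0, -0.002], [-0.004, -0.002, -1.0]]
ft_force: [0.3, -1.4, -1.6]
opening: 0.0657
gripper_force: 20.0
clock: 13.58
position: [0.6366, -0.1652, 0.1318]
ee_rot: [[-1.0, -0.007, 0.0], [-0.007, 1.0, -0.0], [-0.0, -0.0, -1.0]]
ft_force: [0.3, -0.3, -2.6]
opening: 0.0654
gripper_force: 20.0
pos [ 0.6366 -0.1652  0.1318] yaw_y 90.4 open 0.0654 lin cm [-0.14 -0.08  8.98] twist 0.4 q6 -1.96
```

View pics/s4.png

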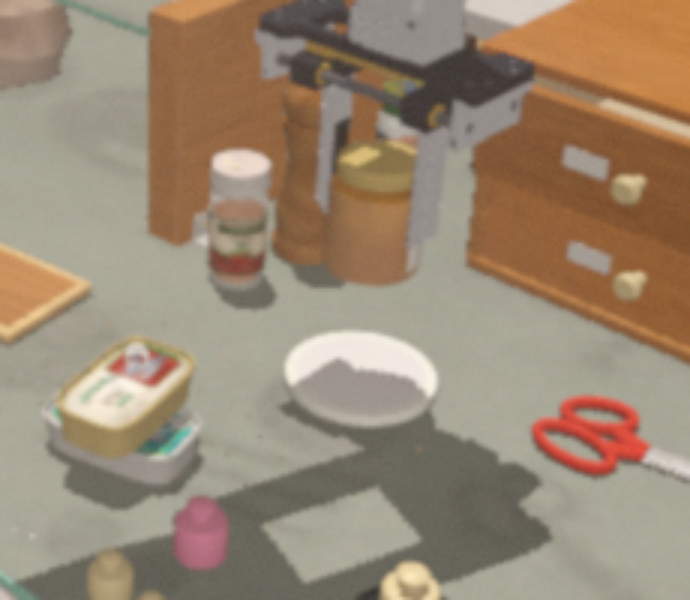

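The jar is held upright at (375,215), above the white disc at (362,378). Both tubs are clear at (125,400). Lowering the jar.

```bash
python3 -m jog '[{"linear":[-0.1,-0.1,1],"twist":0,"fingers":0.45},{"linear":[-0.1,-0.1,2.5],"twist":0,"fingers":0.45},{"linear":[-0.1,-0.1,4],"twist":0,"fingers":0.45},{"linear":[-0.1,-0.1,5.5],"twist":0,"fingers":0.45},{"linear":[-0.1,-0.1,6.5],"twist":0,"fingers":0.45},{"linear":[-0.1,-0.1,7],"twist":0,"fingers":0.45},{"linear":[-0.1,-0.1,7.3],"twist":0,"fingers":0.45},{"linear":[-0.1,-0.1,7.3],"twist":0,"fingers":0.45}]' >/dev/null
python3 -m jog '[{"linear":[0,0,0.4],"twist":0,"fingers":0.45},{"linear":[0,0,0.7],"twist":0,"fingers":0.45},{"linear":[0,0,1],"twist":0,"fingers":0.45},{"linear":[0,0,1.2],"twist":0,"fingers":0.45},{"linear":[0,0,1.4],"twist":0,"fingers":0.45},{"linear":[0,0,1.6],"twist":0,"fingers":0.45},{"linear":[0,0,1.6],"twist":0,"fingers":0.45},{"linear":[0,0,1.6],"twist":0,"fingers":0.45}]'
```

```text
clock: 14.97
position: [0.6378, -0.1663, 0.0423]
ee_rot: [[-1.0, -0.007, -0.0], [-0.007, 1.0, 0.0], [0.0, 0.0, -1.0]]
ft_force: [-0.3, -0.1, -3.3]
opening: 0.0659
gripper_force: 20.0
```

```bash
python3 -m jog '[{"linear":[0,0,0.05],"twist":0,"fingers":0.45},{"linear":[0,0,0.1],"twist":0,"fingers":0.45},{"linear":[0,0,0.1],"twist":0,"fingers":0.45},{"linear":[0,0,0.1],"twist":0,"fingers":0.3},{"linear":[0,0,0.1],"twist":0,"fingers":0.2},{"linear":[0,0,0.1],"twist":0,"fingers":0.15},{"linear":[0,0,0.1],"twist":0,"fingers":0.1},{"linear":[0,0,0.1],"twist":0,"fingers":0}]'
python3 -m jog '[{"linear":[0,0,0],"twist":0,"fingers":0},{"linear":[0,0,0],"twist":0,"fingers":0},{"linear":[0,0,-1],"twist":0,"fingers":0},{"linear":[0,0,-3],"twist":0,"fingers":0},{"linear":[0,0,-5],"twist":0,"fingers":0},{"linear":[0,0,-7],"twist":0,"fingers":0},{"linear":[0,0,-9],"twist":0,"fingers":0},{"linear":[0,0,-10],"twist":0,"fingers":0}]'
python3 - <<'E'
from h import *
d=eyes.capture('scene');pickle.dump(d,open('scene1.pkl','wb'));cv2.imwrite('pics/s5.png',cv2.resize(d['pixels'][170:370,300:530],(690,600)))
P=cloud(d)
def st(n,P,c,h,zr):
    m=(P[...,2]>zr[0])&(P[...,2]<zr[1])&(abs(P[...,0]-c[0])<h)&(abs(P[...,1]-c[1])<h);q=P[m]
    if len(q)<10: print(n,len(q));return
    r=cv2.minAreaRect(np.ascontiguousarray(q[:,:2],dtype=np.float32));print(n,len(q),q.mean(0).round(4),'rect',np.round(r[0],4),np.round(r[1],3),round(r[2],1))
st('lid',P,(.638,-.166),.05,(.09,.099))
t=eyes.capture('top');pickle.dump(t,open('top1.pkl','wb'));Q=cloud(t)
for n,C in(('scene',P),('top',Q)):
    st(n+' cream',C,(.46,-.104),.07,(.05,.06)); st(n+' turq',C,(.46,-.1),.07,(.02,.03))
E
python3 go.py .458 -.105 .1 0
```

```text
clock: 15.63
position: [0.6384, -0.1665, 0.042]
ee_rot: [[-1.0, -0.007, 0.001], [-0.007, 1.0, -0.0], [-0.001, -0.0, -1.0]]
ft_force: [0.1, 0.0, -0.2]
opening: 0.0879
gripper_force: 0.0
clock: 16.3
position: [0.6397, -0.167, 0.1456]
ee_rot: [[-1.0, -0.007, 0.005], [-0.007, 1.0, -0.002], [-0.005, -0.002, -1.0]]
ft_force: [-0.3, 0.2, 0.1]
opening: 0.0941
gripper_force: 0.0
lid 331 [ 0.6342 -0.1691  0.0938] rect [ 0.6353 -0.1686] [0.056 0.055] 80.3
scene cream 913 [ 0.4591 -0.1014  0.0526] rect [ 0.461 -0.101] [0.11  0.064] 14.8
scene turq 313 [ 0.4561 -0.1256  0.0241] rect [ 0.4465 -0.1081] [0.071 0.108] 38.8
top cream 0
top turq 6
pos [ 0.6399 -0.1671  0.145 ] yaw_y 90.4 open 0.0937 lin cm [18.17  6.34  4.38] twist -89.6 q6 -1.96
```

View pics/s5.png

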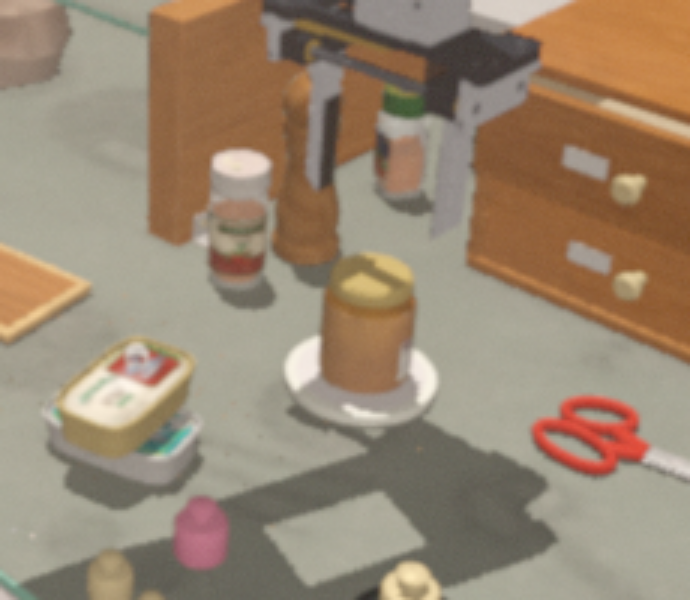

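The honey jar stands upright, well within the white disc, at (365,335). The cream tub is clear, with its long axis at about 15°, at (125,390).

```bash
python3 -m jog '[{"linear":[2,0.6,0],"twist":-3,"fingers":0},{"linear":[5,1.6,0],"twist":-6,"fingers":0},{"linear":[8,2.6,0],"twist":-9,"fingers":0},{"linear":[11,3.8,0],"twist":-12,"fingers":0},{"linear":[14,5,0],"twist":-14.5,"fingers":0},{"linear":[16,5.8,0],"twist":-14.5,"fingers":0},{"linear":[17.5,6.4,0],"twist":-14.5,"fingers":0},{"linear":[17.9,6.7,0],"twist":-14.5,"fingers":0}]' >/dev/null
python3 -m jog '[{"linear":[0,0,1],"twist":0,"fingers":0},{"linear":[0,0,2],"twist":0,"fingers":0},{"linear":[0,0,3],"twist":0,"fingers":0},{"linear":[0,0,4],"twist":0,"fingers":0},{"linear":[0,0,5],"twist":0,"fingers":0},{"linear":[0,0,5],"twist":0,"fingers":0},{"linear":[0,0,5],"twist":0,"fingers":0},{"linear":[0,0,5],"twist":0,"fingers":0}]' >/dev/null
python3 go.py .461 -.101 .032 105
python3 - <<'E'
from h import *
d=eyes.capture('scene');cv2.imwrite('pics/s6.png',cv2.resize(d['pixels'][200:350,260:440],(720,600)))
E
```

```text
pos [ 0.4587 -0.1007  0.0913] yaw_y 104.9 open 0.0938 lin cm [-0.21 -0.09  5.93] twist -0.1 q6 -2.23
```

View pics/s6.png

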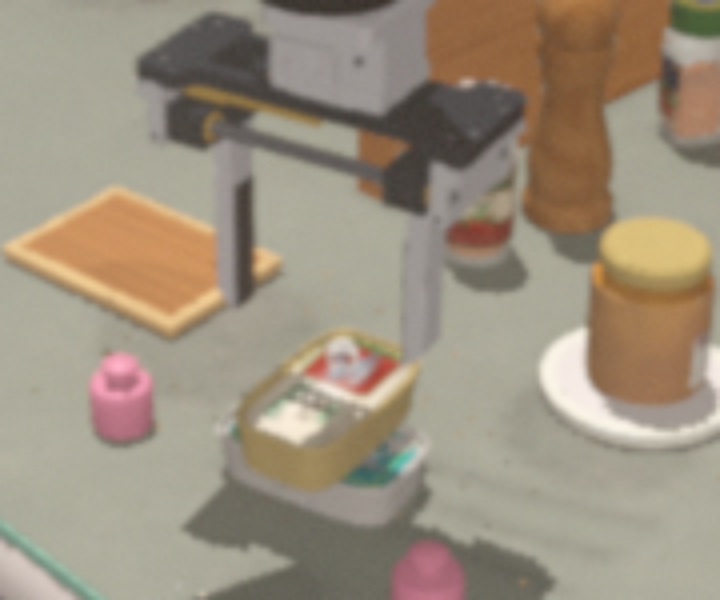

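The fingers, tips at (235,300) and (420,355), straddle the cream tub at (330,410). Going down and gripping.

```bash
python3 -m jog '[{"linear":[-0.2,-0.1,1],"twist":0,"fingers":0},{"linear":[-0.2,-0.1,2],"twist":0,"fingers":0},{"linear":[-0.2,-0.1,3],"twist":0,"fingers":0},{"linear":[-0.2,-0.1,4],"twist":0,"fingers":0},{"linear":[-0.2,-0.1,5],"twist":0,"fingers":0},{"linear":[-0.2,-0.1,5.5],"twist":0,"fingers":0},{"linear":[-0.2,-0.1,5.7],"twist":0,"fingers":0},{"linear":[-0.2,-0.1,5.8],"twist":0,"fingers":0}]' 
python3 -m jog '[{"linear":[0,0,0],"twist":0,"fingers":0.05},{"linear":[0,0,0],"twist":0,"fingers":0.1},{"linear":[0,0,0],"twist":0,"fingers":0.14},{"linear":[0,0,0],"twist":0,"fingers":0.18},{"linear":[0,0,0],"twist":0,"fingers":0.22},{"linear":[0,0,0],"twist":0,"fingers":0.26},{"linear":[0,0,0],"twist":0,"fingers":0.3},{"linear":[0,0,0],"twist":0,"fingers":0.35}]' 10
python3 -m jog '[{"linear":[0,0,0],"twist":0,"fingers":0.45},{"linear":[0,0,0],"twist":0,"fingers":0.45},{"linear":[0,0,0],"twist":0,"fingers":0.45},{"linear":[0,0,0],"twist":0,"fingers":0.45},{"linear":[0,0,0],"twist":0,"fingers":0.45},{"linear":[0,0,0],"twist":0,"fingers":0.45},{"linear":[0,0,0],"twist":0,"fingers":0.45},{"linear":[0,0,0],"twist":0,"fingers":0.45}]' 20
```

```text
clock: 18.45
position: [0.4602, -0.1008, 0.0327]
ee_rot: [[-0.966, -0.257, -0.001], [-0.257, 0.966, 0.0], [0.001, 0.001, -1.0]]
ft_force: [-0.0, 0.4, 0.4]
opening: 0.0941
gripper_force: 0.0
clock: 19.12
position: [0.4607, -0.101, 0.0335]
ee_rot: [[-0.966, -0.257, 0.0], [-0.257, 0.966, -0.0], [-0.0, -0.0, -1.0]]
ft_force: [-0.1, -0.1, -0.1]
opening: 0.0627
gripper_force: 0.0
clock: 19.78
position: [0.4607, -0.101, 0.0335]
ee_rot: [[-0.966, -0.257, 0.0], [-0.257, 0.966, -0.0], [-0.0, -0.0, -1.0]]
ft_force: [-0.7, 0.3, 1.3]
opening: 0.0597
gripper_force: 19.9
```

```bash
python3 -m jog '[{"linear":[0,0,-0.3],"twist":0,"fingers":0.5},{"linear":[0,0,-0.8],"twist":0,"fingers":0.5},{"linear":[0,0,-1.5],"twist":0,"fingers":0.5},{"linear":[0,0,-2.5],"twist":0,"fingers":0.5},{"linear":[0,0,-3.5],"twist":0,"fingers":0.5},{"linear":[0,0,-5],"twist":0,"fingers":0.5},{"linear":[0,0,-6],"twist":0,"fingers":0.5},{"linear":[0,0,-6],"twist":0,"fingers":0.5}]'
python3 - <<'E'
from h import *
d=eyes.capture('scene');pickle.dump(d,open('scene2.pkl','wb'));cv2.imwrite('pics/s7.png',cv2.resize(d['pixels'][200:350,260:440],(720,600)))
E
python3 go.py .523 .1235 .1 6.6
```

```text
clock: 20.45
position: [0.4631, -0.102, 0.0967]
ee_rot: [[-0.966, -0.257, 0.006], [-0.257, 0.966, -0.003], [-0.005, -0.004, -1.0]]
ft_force: [0.6, 0.1, -0.8]
opening: 0.0594
gripper_force: 19.9
pos [ 0.4622 -0.1016  0.0954] yaw_y 104.9 open 0.0596 lin cm [-11.66  20.19  -0.47] twist -81.7 q6 -2.23
```

View pics/s7.png

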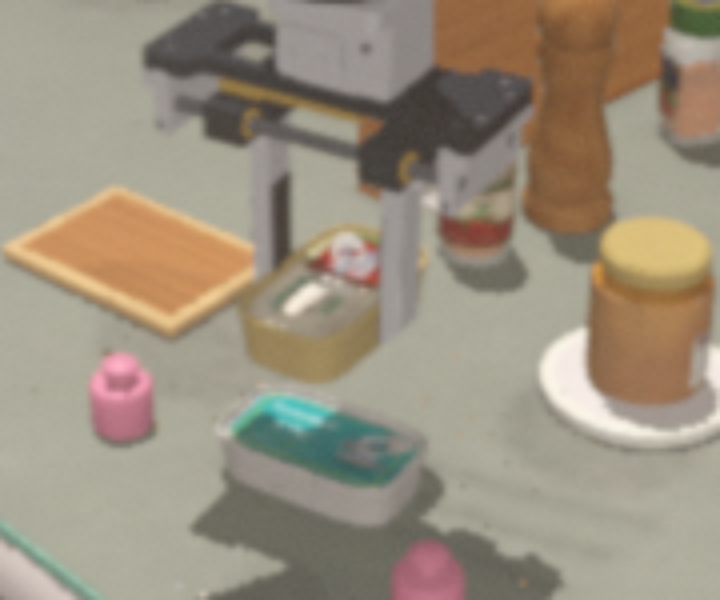

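The cream tub hangs level in the grip at (315,310). The turquoise tub is clear at (325,450), with its long axis running left-right.

```bash
python3 -m jog '[{"linear":[-0.7,1,-0.5],"twist":6,"fingers":0.5},{"linear":[-1.5,2.5,-1],"twist":12,"fingers":0.5},{"linear":[-2.3,4,-1],"twist":18,"fingers":0.5},{"linear":[-3.2,5.5,-1],"twist":24,"fingers":0.5},{"linear":[-4,7,-1],"twist":30,"fingers":0.5},{"linear":[-4.7,8.2,-1],"twist":36,"fingers":0.5},{"linear":[-5.4,9.4,-1],"twist":42,"fingers":0.5},{"linear":[-5.8,10,-1],"twist":48,"fingers":0.5}]' 
python3 go.py .523 .1235 .1 6.6
python3 - <<'E'
from h import *
d=pickle.load(open('scene2.pkl','rb'));P=cloud(d)
m=(abs(P[...,2]-.024)<.005)&(abs(P[...,0]-.45)<.08)&(abs(P[...,1]+.1)<.08)
m=m.astype(np.uint8);n,l,s,c=cv2.connectedComponentsWithStats(m);k=1+s[1:,4].argmax();q=P[l==k]
r=cv2.minAreaRect(np.ascontiguousarray(q[:,:2],dtype=np.float32));print(len(q),c[k],q.mean(0),r)
E
```

```text
clock: 21.17
position: [0.4905, 0.0121, 0.1027]
ee_rot: [[-0.835, 0.55, -0.001], [0.55, 0.835, 0.001], [0.002, -0.0, -1.0]]
ft_force: [0.2, 0.1, -2.0]
opening: 0.0597
gripper_force: 19.9
pos [0.4905 0.0121 0.1027] yaw_y 56.6 open 0.0597 lin cm [ 3.41 11.09  0.27] twist 50.0 q6 -1.14
978 [340.15132924 309.76891616] [ 0.4564057  -0.10102209  0.02323464] ((0.456413209438324, -0.09985606372356415), (0.06639226526021957, 0.1074477881193161), 15.935707092285156)
```

```bash
python3 -m jog '[{"linear":[0.5,1.5,0],"twist":6,"fingers":0.5},{"linear":[1,3,0],"twist":12,"fingers":0.5},{"linear":[1.5,4.7,0],"twist":18,"fingers":0.5},{"linear":[2,6.4,0],"twist":24,"fingers":0.5},{"linear":[2.5,8,0],"twist":30,"fingers":0.5},{"linear":[3,9.5,0],"twist":36,"fingers":0.5},{"linear":[3.3,10.6,0],"twist":42,"fingers":0.5},{"linear":[3.4,11.1,0],"twist":48,"fingers":0.5}]' >/dev/null
python3 -m jog '[{"linear":[0,0,0],"twist":2,"fingers":0.5},{"linear":[0,0,1],"twist":2,"fingers":0.5},{"linear":[0,0,2],"twist":2,"fingers":0.5},{"linear":[0,0,3],"twist":2,"fingers":0.5},{"linear":[0,0,4],"twist":2,"fingers":0.5},{"linear":[0,0,4.5],"twist":2,"fingers":0.5},{"linear":[0,0,4.5],"twist":2,"fingers":0.5},{"linear":[0,0,4.5],"twist":2,"fingers":0.5}]' 
python3 go.py .523 .1235 .018 6.6
python3 - <<'E'
from h import *
d=eyes.capture('scene');cv2.imwrite('pics/s8.png',cv2.resize(d['pixels'][160:310,200:380],(720,600)))
E
```

```text
clock: 22.5
position: [0.5227, 0.1219, 0.0577]
ee_rot: [[-0.12, 0.993, -0.001], [0.993, 0.12, -0.0], [0.0, -0.001, -1.0]]
ft_force: [-0.2, -0.6, -0.9]
opening: 0.0597
gripper_force: 19.9
pos [0.5227 0.1219 0.0577] yaw_y 6.9 open 0.0597 lin cm [0.15 0.05 3.97] twist 0.3 q6 -0.05
```

View pics/s8.png

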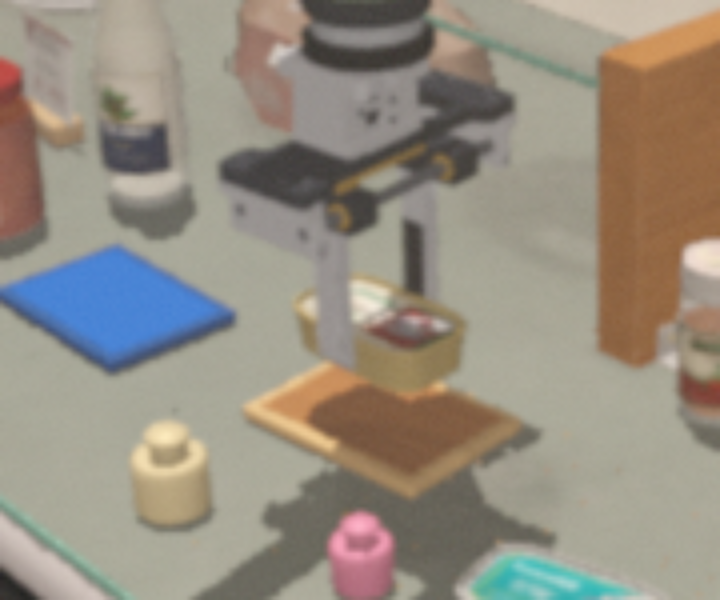

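The cream tub hangs level at (385,335), lined up with the wooden board at (385,425).

```bash
python3 -m jog '[{"linear":[0.1,0,1],"twist":0,"fingers":0.5},{"linear":[0.1,0,2],"twist":0,"fingers":0.5},{"linear":[0.1,0,2.8],"twist":0,"fingers":0.5},{"linear":[0.1,0,3.3],"twist":0,"fingers":0.5},{"linear":[0.1,0,3.6],"twist":0,"fingers":0.5},{"linear":[0.1,0,3.8],"twist":0,"fingers":0.5},{"linear":[0.1,0,4],"twist":0,"fingers":0.5},{"linear":[0.1,0,4],"twist":0,"fingers":0.5}]'
python3 -m jog '[{"linear":[0,0,0],"twist":0,"fingers":0.5},{"linear":[0,0,0],"twist":0,"fingers":0.4},{"linear":[0,0,0],"twist":0,"fingers":0.35},{"linear":[0,0,0],"twist":0,"fingers":0.3},{"linear":[0,0,0],"twist":0,"fingers":0.25},{"linear":[0,0,0],"twist":0,"fingers":0.2},{"linear":[0,0,0],"twist":0,"fingers":0.1},{"linear":[0,0,0],"twist":0,"fingers":0}]'
python3 -m jog '[{"linear":[0,0,0],"twist":0,"fingers":0},{"linear":[0,0,0],"twist":0,"fingers":0},{"linear":[0,0,-1],"twist":0,"fingers":0},{"linear":[0,0,-3],"twist":0,"fingers":0},{"linear":[0,0,-5],"twist":0,"fingers":0},{"linear":[0,0,-7],"twist":0,"fingers":0},{"linear":[0,0,-9],"twist":0,"fingers":0},{"linear":[0,0,-9],"twist":0,"fingers":0}]'
python3 - <<'E'
from h import *
d=eyes.capture('scene');cv2.imwrite('pics/s9.png',cv2.resize(d['pixels'][160:340,200:440],(720,540)));P=cloud(d)
def st(n,c,z):
    m=((abs(P[...,2]-z)<.005)&(abs(P[...,0]-c[0])<.08)&(abs(P[...,1]-c[1])<.08)).astype(np.uint8)
    k,l,s,_=cv2.connectedComponentsWithStats(m);q=P[l==1+s[1:,4].argmax()]
    r=cv2.minAreaRect(np.ascontiguousarray(q[:,:2],dtype=np.float32));print(n,len(q),q.mean(0).round(4),np.round(r[0],4),np.round(r[1],3),round(r[2],1))
st('cream',(.523,.1235),.038);st('turq',(.457,-.1),.024)
E
python3 go.py .457 -.1 .1 15.9
```

```text
clock: 23.22
position: [0.5229, 0.1231, 0.0182]
ee_rot: [[-0.12, 0.993, -0.0], [0.993, 0.12, -0.0], [-0.0, -0.0, -1.0]]
ft_force: [-0.3, -0.3, -0.5]
opening: 0.0596
gripper_force: 19.9
clock: 23.88
position: [0.5232, 0.1231, 0.0186]
ee_rot: [[-0.12, 0.993, 0.0], [0.993, 0.12, 0.0], [-0.0, 0.0, -1.0]]
ft_force: [0.8, -0.1, 0.1]
opening: 0.0852
gripper_force: 0.0
clock: 24.55
position: [0.5269, 0.1235, 0.1137]
ee_rot: [[-0.12, 0.993, 0.01], [0.993, 0.12, 0.001], [-0.0, 0.01, -1.0]]
ft_force: [0.8, 0.3, 0.3]
opening: 0.0939
gripper_force: 0.0
cream 604 [0.5232 0.1223 0.0363] [0.5229 0.1232] [0.067 0.11 ] 4.1
turq 971 [ 0.4566 -0.1008  0.0232] [ 0.4562 -0.0994] [0.067 0.107] 15.8
pos [0.5255 0.1233 0.1115] yaw_y 6.9 open 0.0939 lin cm [-21.35  -9.48   1.09] twist -9.0 q6 -0.05
```

View pics/s9.png

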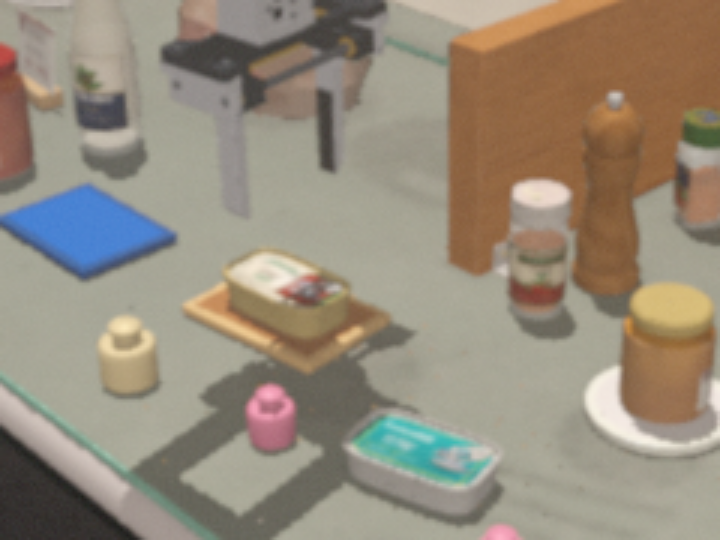

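The cream tub lies lengthwise and centred on its board at (290,295). The turquoise tub at (425,460) is unmoved.

```bash
python3 -m jog '[{"linear":[-2,-0.9,0],"twist":-4,"fingers":0},{"linear":[-5,-2.2,0],"twist":-9,"fingers":0},{"linear":[-8,-3.6,0],"twist":-9,"fingers":0},{"linear":[-11,-5,0],"twist":-9,"fingers":0},{"linear":[-14,-6.3,0],"twist":-9,"fingers":0},{"linear":[-17,-7.6,0],"twist":-9,"fingers":0},{"linear":[-19.5,-8.8,0],"twist":-9,"fingers":0},{"linear":[-21.2,-9.4,0],"twist":-9,"fingers":0}]' >/dev/null
python3 -m jog '[{"linear":[0,0,1],"twist":0,"fingers":0},{"linear":[0,0,2],"twist":0,"fingers":0},{"linear":[0,0,3],"twist":0,"fingers":0},{"linear":[0,0,4],"twist":0,"fingers":0},{"linear":[0,0,5],"twist":0,"fingers":0},{"linear":[0,0,6],"twist":0,"fingers":0},{"linear":[0,0,6],"twist":0,"fingers":0},{"linear":[0,0,6],"twist":0,"fingers":0}]' >/dev/null
python3 go.py .457 -.1 .005 15.9
```

```text
pos [ 0.4545 -0.0978  0.0474] yaw_y 15.9 open 0.094 lin cm [-0.29  0.19  4.24] twist 0.0 q6 -0.68
```

```bash
python3 -m jog '[{"linear":[-0.3,0.2,0.5],"twist":0,"fingers":0},{"linear":[-0.3,0.2,1.2],"twist":0,"fingers":0},{"linear":[-0.3,0.2,2],"twist":0,"fingers":0},{"linear":[-0.3,0.2,2.8],"twist":0,"fingers":0},{"linear":[-0.3,0.2,3.4],"twist":0,"fingers":0},{"linear":[-0.3,0.2,3.8],"twist":0,"fingers":0},{"linear":[-0.3,0.2,4.1],"twist":0,"fingers":0},{"linear":[-0.3,0.2,4.1],"twist":0,"fingers":0}]' 
python3 -m jog '[{"linear":[0,0,0],"twist":0,"fingers":0.05},{"linear":[0,0,0],"twist":0,"fingers":0.1},{"linear":[0,0,0],"twist":0,"fingers":0.14},{"linear":[0,0,0],"twist":0,"fingers":0.18},{"linear":[0,0,0],"twist":0,"fingers":0.22},{"linear":[0,0,0],"twist":0,"fingers":0.26},{"linear":[0,0,0],"twist":0,"fingers":0.3},{"linear":[0,0,0],"twist":0,"fingers":0.35}]' 10
python3 -m jog '[{"linear":[0,0,0],"twist":0,"fingers":0.5},{"linear":[0,0,0],"twist":0,"fingers":0.5},{"linear":[0,0,0],"twist":0,"fingers":0.5},{"linear":[0,0,0],"twist":0,"fingers":0.5},{"linear":[0,0,0],"twist":0,"fingers":0.5},{"linear":[0,0,0],"twist":0,"fingers":0.5},{"linear":[0,0,0],"twist":0,"fingers":0.5},{"linear":[0,0,0],"twist":0,"fingers":0.5}]' 20
```

```text
clock: 26.6
position: [0.4572, -0.1007, 0.0066]
ee_rot: [[-0.274, 0.962, -0.001], [0.962, 0.274, 0.001], [0.001, -0.001, -1.0]]
ft_force: [0.2, 0.0, 0.2]
opening: 0.0941
gripper_force: 0.0
clock: 27.27
position: [0.4579, -0.1009, 0.0075]
ee_rot: [[-0.274, 0.962, 0.0], [0.962, 0.274, -0.0], [-0.0, 0.0, -1.0]]
ft_force: [0.4, -0.4, 0.2]
opening: 0.0627
gripper_force: 0.0
clock: 27.93
position: [0.4578, -0.101, 0.0075]
ee_rot: [[-0.274, 0.962, -0.0], [0.962, 0.274, -0.0], [0.0, -0.0, -1.0]]
ft_force: [-1.3, -0.4, 0.9]
opening: 0.06
gripper_force: 20.0
```

```bash
python3 -m jog '[{"linear":[0,0,-0.5],"twist":0,"fingers":0.5},{"linear":[0,0,-1.5],"twist":0,"fingers":0.5},{"linear":[0,0,-3],"twist":0,"fingers":0.5},{"linear":[0,0,-5],"twist":0,"fingers":0.5},{"linear":[0,0,-7],"twist":0,"fingers":0.5},{"linear":[0,0,-9],"twist":0,"fingers":0.5},{"linear":[0,0,-10],"twist":0,"fingers":0.5},{"linear":[0,0,-10],"twist":0,"fingers":0.5}]' 
python3 go.py .487 .357 .11 0.6
```

```text
clock: 28.6
position: [0.4603, -0.1018, 0.1106]
ee_rot: [[-0.274, 0.962, 0.006], [0.962, 0.274, -0.002], [-0.004, 0.005, -1.0]]
ft_force: [0.8, -0.9, -2.1]
opening: 0.0595
gripper_force: 20.0
pos [ 0.4603 -0.1018  0.1106] yaw_y 15.9 open 0.0595 lin cm [ 4.340e+01  1.512e+01 -4.000e-02] twist 15.3 q6 -0.68
```

```bash
python3 -m jog '[{"linear":[2,0.7,0],"twist":0,"fingers":0.5},{"linear":[5,1.8,0],"twist":0,"fingers":0.5},{"linear":[8,2.8,0],"twist":0,"fingers":0.5},{"linear":[11,3.8,0],"twist":0,"fingers":0.5},{"linear":[14,4.9,0],"twist":0,"fingers":0.5},{"linear":[17,5.9,0],"twist":0,"fingers":0.5},{"linear":[20,7,0],"twist":0,"fingers":0.5},{"linear":[22,7.6,0],"twist":0,"fingers":0.5}]' >/dev/null
python3 -m jog '[{"linear":[3,1,0],"twist":4,"fingers":0.5},{"linear":[6,2.1,0],"twist":8,"fingers":0.5},{"linear":[9,3.2,0],"twist":12,"fingers":0.5},{"linear":[12,4.2,0],"twist":15.3,"fingers":0.5},{"linear":[15,5.2,0],"twist":15.3,"fingers":0.5},{"linear":[18,6.3,0],"twist":15.3,"fingers":0.5},{"linear":[20.5,7.1,0],"twist":15.3,"fingers":0.5},{"linear":[21.5,7.5,0],"twist":15.3,"fingers":0.5}]' >/dev/null
python3 -m jog '[{"linear":[0,0,1],"twist":0,"fingers":0.5},{"linear":[0,0,2],"twist":0,"fingers":0.5},{"linear":[0,0,3],"twist":0,"fingers":0.5},{"linear":[0,0,4],"twist":0,"fingers":0.5},{"linear":[0,0,5],"twist":0,"fingers":0.5},{"linear":[0,0,5.5],"twist":0,"fingers":0.5},{"linear":[0,0,5.5],"twist":0,"fingers":0.5},{"linear":[0,0,5.5],"twist":0,"fingers":0.5}]'
python3 go.py .487 .357 .018 0.6
python3 - <<'E'
from h import *
d=eyes.capture('scene');cv2.imwrite('pics/s10.png',cv2.resize(d['pixels'][130:280,150:330],(720,600)))
E
```

```text
clock: 30.6
position: [0.484, 0.3582, 0.052]
ee_rot: [[-0.009, 1.0, -0.001], [1.0, 0.009, -0.001], [-0.0, -0.001, -1.0]]
ft_force: [1.0, 0.9, -1.8]
opening: 0.0597
gripper_force: 20.0
pos [0.484  0.3582 0.052 ] yaw_y 0.5 open 0.0597 lin cm [-0.12  0.3   3.4 ] twist -0.1 q6 0.48
```

View pics/s10.png

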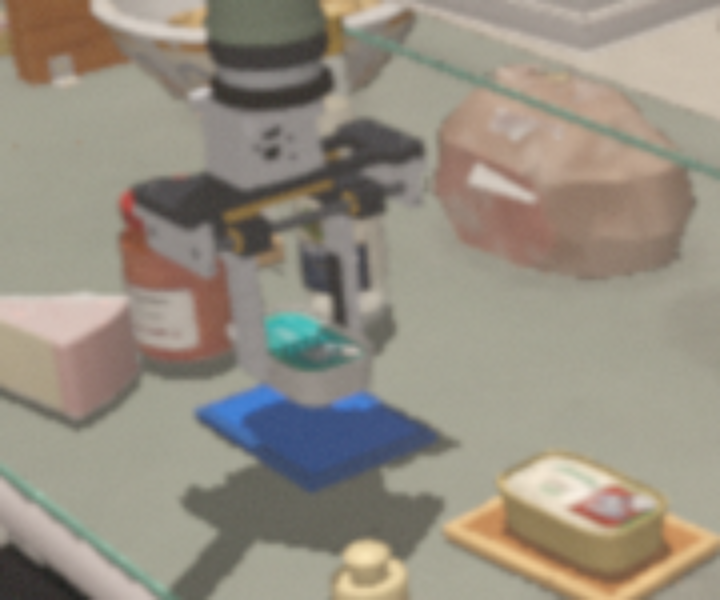

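The turquoise tub hangs level at (310,355), above the blue board at (315,435).

```bash
python3 -m jog '[{"linear":[-0.1,0.3,1],"twist":0,"fingers":0.5},{"linear":[-0.1,0.3,1.8],"twist":0,"fingers":0.5},{"linear":[-0.1,0.3,2.5],"twist":0,"fingers":0.5},{"linear":[-0.1,0.3,3],"twist":0,"fingers":0.5},{"linear":[-0.1,0.3,3.2],"twist":0,"fingers":0.5},{"linear":[-0.1,0.3,3.4],"twist":0,"fingers":0.5},{"linear":[-0.1,0.3,3.4],"twist":0,"fingers":0.5},{"linear":[-0.1,0.3,3.4],"twist":0,"fingers":0.5}]'
python3 -m jog '[{"linear":[0,0,0],"twist":0,"fingers":0.5},{"linear":[0,0,0],"twist":0,"fingers":0.4},{"linear":[0,0,0],"twist":0,"fingers":0.35},{"linear":[0,0,0],"twist":0,"fingers":0.3},{"linear":[0,0,0],"twist":0,"fingers":0.25},{"linear":[0,0,0],"twist":0,"fingers":0.2},{"linear":[0,0,0],"twist":0,"fingers":0.1},{"linear":[0,0,0],"twist":0,"fingers":0}]'
python3 -m jog '[{"linear":[0,0,0],"twist":0,"fingers":0},{"linear":[0,0,0],"twist":0,"fingers":0},{"linear":[0,0,-1],"twist":0,"fingers":0},{"linear":[0,0,-3],"twist":0,"fingers":0},{"linear":[0,0,-5],"twist":0,"fingers":0},{"linear":[0,0,-7],"twist":0,"fingers":0},{"linear":[0,0,-9],"twist":0,"fingers":0},{"linear":[0,0,-9],"twist":0,"fingers":0}]'
python3 -m jog '[{"linear":[0,0,-1],"twist":0,"fingers":0},{"linear":[0,0,-3],"twist":0,"fingers":0},{"linear":[0,0,-5],"twist":0,"fingers":0},{"linear":[0,0,-7],"twist":0,"fingers":0},{"linear":[0,0,-8],"twist":0,"fingers":0},{"linear":[0,0,-8],"twist":0,"fingers":0},{"linear":[0,0,-8],"twist":0,"fingers":0},{"linear":[0,0,-8],"twist":0,"fingers":0}]' >/dev/null
python3 - <<'E'
from h import *
d=eyes.capture('scene');cv2.imwrite('pics/s11.png',d['pixels']);P=cloud(d)
def st(n,c,z,h=.08):
    m=((abs(P[...,2]-z)<.006)&(abs(P[...,0]-c[0])<h)&(abs(P[...,1]-c[1])<h)).astype(np.uint8)
    k,l,s,_=cv2.connectedComponentsWithStats(m);q=P[l==1+s[1:,4].argmax()]
    r=cv2.minAreaRect(np.ascontiguousarray(q[:,:2],dtype=np.float32));print(n,len(q),q.mean(0).round(4),np.round(r[0],4),np.round(r[1],3),round(r[2],1))
st('turq',(.487,.357),.035);st('cream',(.523,.1235),.038);st('jar',(.638,-.166),.094);st('weight',(.451,-.345),.04,.03)
E
```

```text
clock: 31.32
position: [0.4873, 0.3579, 0.0186]
ee_rot: [[-0.01, 1.0, 0.0], [1.0, 0.01, 0.0], [0.0, 0.0, -1.0]]
ft_force: [-0.1, 0.7, -1.1]
opening: 0.0593
gripper_force: 20.0
clock: 31.98
position: [0.4872, 0.3579, 0.0186]
ee_rot: [[-0.01, 1.0, 0.0], [1.0, 0.01, 0.0], [0.0, 0.0, -1.0]]
ft_force: [-0.1, -0.5, -0.3]
opening: 0.0854
gripper_force: 0.0
clock: 32.65
position: [0.4905, 0.3597, 0.1142]
ee_rot: [[-0.01, 1.0, 0.009], [1.0, 0.01, 0.005], [0.005, 0.009, -1.0]]
ft_force: [0.2, 0.0, 0.4]
opening: 0.094
gripper_force: 0.0
turq 471 [0.487  0.3576 0.0334] [0.4868 0.3586] [0.066 0.108] 3.1
cream 616 [0.5231 0.1222 0.0361] [0.523  0.1237] [0.067 0.108] 5.5
jar 356 [ 0.6333 -0.17    0.0934] [ 0.6359 -0.1677] [0.057 0.057] 80.1
weight 154 [ 0.4476 -0.3478  0.0369] [ 0.4504 -0.3469] [0.028 0.031] 49.2
```

View pics/s11.png

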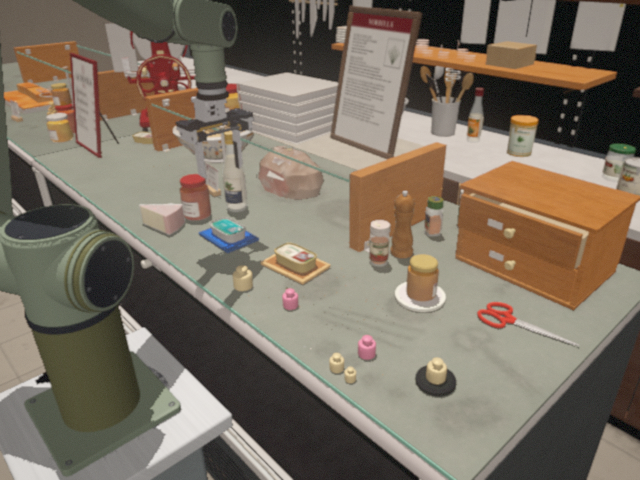

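All four pieces are upright and centred on their boards: turquoise tub (228,232), cream tub (296,260), jar (422,280), weight (436,372). The spice jar and big weight have not moved, and the gripper is clear.

```bash
python3 -c "
from station import workorder;print(workorder.job_done())"
```

```text
the job is handed in; nothing more can be done
None
```

I set all four pieces upright and centred on their own boards, in the required order, and handed the job in about 33 s into the run; the hand-in returned no verdict.

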